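Put the fitting kit away in its tray

ROBOT

A 6-joint arm with a two-finger parallel gripper is mounted at the origin on the work surface. World frame = base frame: x ahead of the robot, y to its left, z up, the work surface at z = 0. Lengths are in mm, angles in rad, forces in N, time in s.
With the tool pointing down it reaches from about 350 to 775 mm from the base axis. Payload 7.3 kg.
Tool frame: the origin (TCP) lies at the very end of the fingers, on their centre line; the grasp point (between the pads) lies 19 mm behind it; z points along the fingers, y is the line along which they close (so a half turn about z gives the same grasp; the last joint's range is limited). The gripper opens to 92 mm and grips with 3 to 60 N. Pads are 19 mm wide; open, the fingers measure 130 mm over their backs; the gripper's body (75 mm by 190 mm) begins 47 mm behind the grasp point.
Start: joints at [1.201, 0.342, 1.524, -0, 1.275, -0.146], TCP at [116.5, 511.93, 226.741] pointing down, gripper open.
Joint ranges: [-2.53, 2.53], [-0.77, 2.02], [0.04, 2.7], [-1, 4.14], [0.28, 2.66], [-3.11, 3.11]. Speed limits (rad/s): [2.57, 2.57, 3.14, 3.14, 3.14, 3.14].

INTERFACE

Orientations are given as [roll, pitch, yaw] about the fixed x, y, z axes, in that order (R = Rz(yaw) Ry(pitch) Rx(roll)).
In Python, from plant import get_obs, optics, ticket, finder gives the robot as it stands.
- The arm moves only by the tool send_rows, never from a script. Its arguments are lists of equal length, an entry for each row: "offset": the shift along the tool's x, y, z scaled (see below), a list of three; "delta_rot": the turn, a rotation vector about the tool's x, y, z scaled (see below), a list of three. In form: {"offset": [[dx, dy, dz], ...], "delta_rot": [[rx, ry, rz], ...]}. A call has 1 to 8 rows; each row is the pose to reach, as a shift and turn from the pose commanded when the call began, along the tool's axes at that moment, turning the shorter way round; what a row does not reach only later rows make up. The controller multiplies each number of a shift by 120 mm and each number of a turn by 360 degrees. A row lasts 1/8 s, in which the tool goes at most 62.5 mm and 10.7 degrees, less where a joint would pass 70% of its speed; a pose out of reach is approached as far as the arm can. A call with a number of a shift or a turn outside -1 to 1 is refused whole. A call with a gripper value outside its range is refused whole. "grip" is the opening, from 0 (shut) to 1 (fully open), set as the call begins (left out, the last holds). The fingers move at their own pace and stop on an object; the grip force is fixed at half the most. Time passes only in rows, so rows that repeat a pose let the fingers close. It gives the time, the measured TCP pose, the force, the opening and the grip force at its end, in the units of the state.
- get_obs(): the state, without advancing time (a new reading comes with each control period).
- optics.capture(name): name is "scene" or "side" or "wrist"; returns the picture (400x640x3 uint8, red, green, blue); there is no depth.
- optics.get_calibration(name): a dict with "fx", "fy", "cx", "cy" (pixels), "world_from_camera" (4x4, takes a point from camera to world coordinates). Camera axes: x right, y down, z forward; pixel columns grow to the right and rows downward; lengths in mm; the calibration is good to about 2 mm. A picture is of the moment at which its call begins: read the wrist's pose just before it. get_calibration takes no time and is no camera call; for the wrist camera it gives the pose at the moment of the call.
- ticket.close_job(): hands the job in; it is judged then, once.
Trained networks look in the newest picture that a camera, given by its name, has taken for a name from the list of things; names that differ only in an ending like _2 or _b are one class to them, and where a whole thing is asked for, a point or a joint stands for the part that bears it (a point fixed in the world has none). Each returns a list of dicts, best first, with "confidence" (0 to 1); they miss things now and then, are a little off and sometimes report something else, mostly with a low value. They report only what shows in the picture. A call takes as long as a camera call.
- finder.boxes_of(target, camera): "box" ([left, top, right, bottom] in pixels, round what is visible of it).
- finder.silhouettes(target, camera): "region" (400x640 bool, what is visible of it) and "box" ([left, top, right, bottom] in pixels, round what is visible of it).
- finder.pinpoint(target, camera): "uv" ([column, row] in pixels: a listed point, or the origin of a listed thing).
The state is a dict: "time": time; "joint_positions": joint angles; "dq": joint speeds; "tau": joint torques, N m; "tool_pos": TCP position; "tcp_rot": TCP orientation; "contact_force": force on the tool from outside, world axes, zero at the start; "moment": the same for the moment, N m; "grip_width": finger opening in mm; "finger_force": force on a finger pad.
Only numpy, scipy, OpenCV 4.12 (cv2) and the standard library are available. Lean on these libraries where they do the work, as an engineer would, in place of code of your own. Each camera call takes 0.05 s, during which the arm holds its last target. There are 200 camera calls.

TASK

First lift the silver span caliper up and off its peg on the sloped easel and lay it flat in the T-shaped compartment of the fitting tray, crossbar in the wide end. Then take the pink thumb slug from its black cradle and lay it on its side in the empty short compartment of the same tray. Set both down rather than dropping them, and leave the other things where they are.

Things in the scene. Friction and masses are not known exactly. Their poses are not given: they have to be found in the camera images.
- caliper: Silver T-shaped span caliper, flat, x -75 to 75 mm, 8 mm thick, 200 g. Origin: mid-length, underside. Crossbar 58 mm wide, 22 long at -x; beam 20 wide; 28 mm eye, 14 mm hole at x=61. Carriage block 32 (x) by 24 mm (y) at x=-14 (balance point), 8 to 26 mm above the underside: grip it across y. At first hangs by the eye on a peg of the easel, underside to the board, x up-slope.
- easel: Fixed wooden easel, 240 mm wide, 170 deep, 150 tall; dark red board sloped 40 degrees from level, facing up and to the easel's -x (the robot). Origin: centre of underside, 82 mm below the middle of the board's face. Two brass pegs, 8 mm thick, stand 20 mm square out of the board at y = +-55 mm, 75 mm up-slope of its middle; the caliper hangs on either.
- tray: Fixed wooden fitting tray, 196 mm (x) by 184 mm (y), 14 mm high; blue compartment floors at 6 mm, walls 8 mm above them. Origin: centre of the underside. On its +y half a T-shaped compartment along x; on its -y half three short compartments, the empty one at the +x end.
- caliper_place (a point): Middle of the T compartment's floor; axes as the tray's. It is 162 mm long in x, 38 mm wide, widening to 70 mm over the last 34 mm at the -x end. The caliper lies right with its origin here and its x along this x: crossbar at -x, eye at +x.
- slug_place (a point): Centre of the floor of the empty short compartment, 44 mm in x by 76 mm in y; axes as the tray's. The slug lies along y.
- slug: Pink urethane thumb slug, a cylinder 32 mm across and 64 mm long, lying along its x axis. Origin: at the start on its lowest line, mid-length (it turns with the slug). 60 g.
- slug_center (a point): Centre of the slug, on its axis.
- cradle: Fixed black cradle, 84 mm (x) by 60 mm (y); the slug lies along x on its floor, 6 mm up, between two rails reaching 12 mm above the table. Origin: centre of the underside.
- gauge: Bystander: yellow plastic gauge strip, 103 mm long, 28 mm wide, hanging on the other peg.
- finger_grip: Bystander: black rubber finger grip, 25 mm across, 28 mm tall, standing in the tray's middle short compartment.
- ball_plug: Bystander: translucent blue plug, 32 mm across, 22 mm tall, in the tray's short compartment at the -x end.
- cleaner: Bystander: blue bottle, 60 mm across, 95 mm tall, at the back.
- tape_jar: Bystander: white jar, 70 mm across, 80 mm tall, at the back.
- grip_tin: Bystander: red tin, 60 mm across, 50 mm tall, at the back.

How it is judged (in metres and radians):
On the way, in this order (a step that is already met when the one before it is completed fails the run):
1. The caliper is off its peg, held by the fingers clear of the easel, at least 40 mm from where it hung (distance of caliper from where it was at the start of the episode above 0.04 m and contact force between caliper and easel below 0.05 N and contact force between the fingers and caliper above 1 N), for 0.1 s.
2. The caliper is lowered flat into the T compartment, its underside within 5 mm of the compartment floor, while the fingers still hold it (not dropped in) (x of caliper in the frame of caliper_place between -0.008 and 0.008 m and y of caliper in the frame of caliper_place between -0.008 and 0.008 m and angle between the x axis of caliper and the x axis of caliper_place, either way round below 0.12 rad and z of caliper in the frame of caliper_place below 0.005 m and angle between caliper's own z axis and vertical below 0.1 rad and contact force between the fingers and caliper above 0.5 N), for 0.1 s.
3. The slug is lowered on its side into the empty short compartment, within 5 mm of the compartment floor, while the fingers still hold it (not dropped in) (x of slug_center in the frame of slug_place between -0.009 and 0.009 m and y of slug_center in the frame of slug_place between -0.009 and 0.009 m and angle between the x axis of slug and the y axis of slug_place, either way round below 0.15 rad and z of slug_center in the frame of slug_place below 0.021 m and contact force between the fingers and slug above 0.5 N), for 0.1 s.
At the end, for the whole second after the job is handed in: Caliper flat in the T compartment (within 3 mm of its floor, 3 degrees of level, 8 mm of its place in x and y), crossbar in the wide end; slug lying along the empty short compartment (within 3 mm of its floor, 9 mm of its centre in x and y); both released and at rest, robot touching nothing (x of caliper in the frame of caliper_place between -0.008 and 0.008 m and y of caliper in the frame of caliper_place between -0.008 and 0.008 m and angle between the x axis of caliper and the x axis of caliper_place, either way round below 0.12 rad and x of slug_center in the frame of slug_place between -0.009 and 0.009 m and y of slug_center in the frame of slug_place between -0.009 and 0.009 m and angle between the x axis of slug and the y axis of slug_place, either way round below 0.15 rad and z of caliper in the frame of caliper_place below 0.003 m and angle between caliper's own z axis and vertical below 0.06 rad and z of slug_center in the frame of slug_place below 0.019 m and contact force between the fingers and caliper below 0.05 N and contact force between the fingers and slug below 0.05 N and linear speed of caliper below 0.02 m/s and linear speed of slug below 0.03 m/s).
It fails at once if The gauge strip, the finger grip or the ball plug is moved more than 25 mm (distance of any of gauge, finger_grip, ball_plug from where it was at the start of the episode above 0.025 m).
It fails at once if The bottle, the jar or the tin at the back is moved more than 30 mm (distance of any of cleaner, tape_jar, grip_tin from where it was at the start of the episode above 0.03 m).
It also fails if it takes over 67 s, if anything falls off the work surface, if the arm or the gripper's body presses on something with over 40 N, if the wrist force passes 120 N, or if a joint passes its speed limit or range.

## Working session

There is one attempt and no reset: what is moved stays moved. The work goes in short steps, Python scripts to look and compute and a tool call to move; the robot and the scene stay as the last step left them, time stands still between calls to the robot, and variables do not carry over. Pictures are saved under pics/ and viewed, at most 10 in all, crops included, and the job is handed in when it is done.

Besides the shell and the picture viewer there is one more tool, called after "Emit:" as name(argument=value, ...) on one line, values as JSON. send_rows: Moves the arm, as the interface text tells. Its arguments: {"type":"object","properties":{"offset":{"type":"array"},"delta_rot":{"type":"array"},"grip":{"type":"number"}},"required":["offset","delta_rot"]}

```bash
mkdir -p pics; ls; cat > a.py <<'E'
from plant import get_obs, optics, ticket, finder
import cv2,numpy as np
o=get_obs();print(o)
ims=[]
for c in ("scene","side","wrist"):
    im=optics.capture(c);cv2.imwrite(f"pics/{c}0.png",im[...,::-1])
    K=optics.get_calibration(c);print(c,[round(K[k],1) for k in("fx","fy","cx","cy")],np.round(K["world_from_camera"],3).tolist())
    for n in ("caliper","easel","tray","caliper_place","slug_place","slug","slug_center","cradle","gauge"):
        r=finder.pinpoint(n,c)
        print(c,n,[(np.round(x["uv"],1).tolist(),round(x["confidence"],2)) for x in r[:2]])
E
python3 a.py
```

```text
pics
{'time': 0.0, 'joint_positions': array([ 1.20101338e+00,  3.42724341e-01,  1.52499870e+00,  1.91761310e-05,
        1.27538432e+00, -1.45999269e-01]), 'dq': array([-0.00020142, -0.00032758,  0.00197568,  0.00097692, -0.00063572,
       -0.00100424]), 'tau': array([-1.29285399e-04, -4.31224573e+01, -2.44227809e+01,  7.17479177e-02,
        5.58750762e-02, -1.09180442e-04]), 'tool_pos': array([116.33666216, 511.54436783, 226.05050891]), 'tcp_rot': array([-3.14009672e+00, -2.38503750e-04,  2.91780320e+00]), 'contact_force': array([-0.52783281, -0.77752863, -0.0867505 ]), 'moment': array([ 0.01469415, -0.03204798,  0.00014472]), 'finger_force': 0.0, 'grip_width': 92.17577306443629}
scene [506.8, 506.8, 318.5, 206.4] [[-0.27, 0.526, -0.807, 1598.33], [0.963, 0.155, -0.221, 266.69], [0.009, -0.836, -0.548, 755.192], [0.0, 0.0, 0.0, 1.0]]
scene caliper [([464.2, 208.6], 0.56)]
scene easel [([440.2, 232.9], 0.97)]
scene tray [([240.4, 196.7], 0.66), ([307.4, 276.4], 0.59)]
scene caliper_place [([256.2, 194.1], 0.93)]
scene slug_place [([218.4, 203.3], 0.87), ([340.1, 205.6], 0.41)]
scen
[... 382 characters left out ...]
2.0], 0.62), ([406.6, 217.9], 0.26)]
side easel [([210.4, 187.1], 0.55)]
side tray [([387.2, 346.3], 0.58)]
side caliper_place [([361.8, 327.9], 0.64), ([410.9, 221.8], 0.38)]
side slug_place [([422.7, 334.1], 0.97)]
side slug [([271.4, 258.1], 0.92)]
side slug_center [([273.8, 252.3], 0.58), ([217.7, 173.1], 0.46)]
side cradle [([270.8, 260.9], 0.71)]
side gauge [([216.4, 173.6], 0.92)]
wrist [292.6, 292.6, 313.3, 198.0] [[0.221, 0.937, 0.271, 44.039], [0.975, -0.213, -0.06, 529.404], [0.001, 0.277, -0.961, 384.225], [0.0, 0.0, 0.0, 1.0]]
wrist caliper []
wrist easel []
wrist tray []
wrist caliper_place []
wrist slug_place []
wrist slug []
wrist slug_center []
wrist cradle []
wrist gauge []
```

View pics/scene0.png

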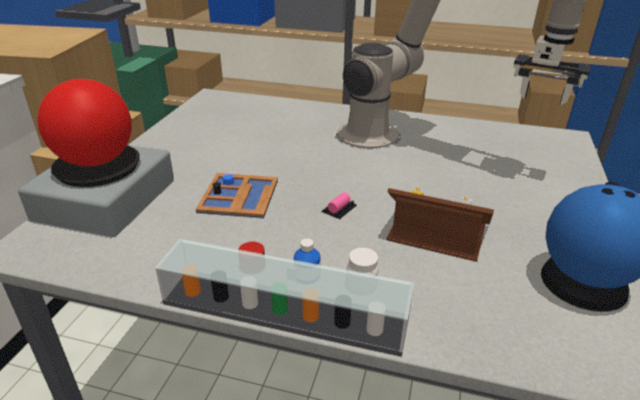

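View pics/side0.png

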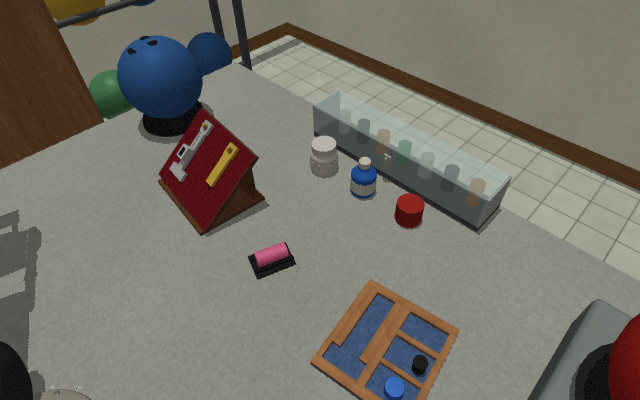

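```bash
cat > h.py <<'E'
from plant import get_obs, optics, ticket, finder
import cv2,numpy as np
from scipy.spatial.transform import Rotation as Ro
def ray(c,uv,K=None):
    K=K or optics.get_calibration(c);T=np.array(K["world_from_camera"])
    d=T[:3,:3]@[(uv[0]-K["cx"])/K["fx"],(uv[1]-K["cy"])/K["fy"],1];return T[:3,3],d/np.linalg.norm(d)
def tri(rs):
    A=0;b=0
    for p,d in rs:
        M=np.eye(3)-np.outer(d,d);A=A+M;b=b+M@p
    x=np.linalg.solve(A,b);return x,[np.linalg.norm((np.eye(3)-np.outer(d,d))@(x-p)) for p,d in rs]
def atz(c,uv,z,K=None):
    p,d=ray(c,uv,K);return p+d*(z-p[2])/d[2]
def proj(c,X,K=None):
    K=K or optics.get_calibration(c);T=np.array(K["world_from_camera"])
    q=(np.atleast_2d(X)-T[:3,3])@T[:3,:3];return np.c_[K["fx"]*q[:,0]/q[:,2]+K["cx"],K["fy"]*q[:,1]/q[:,2]+K["cy"]]
def goto(pos,R,cur=None):
    """numbers for send_rows: tool pos (mm) & rotation matrix from present pose"""
    o=get_obs();R0=Ro.from_euler('xyz',o["tcp_rot"]).as_matrix()
    d=R0.T@(np.array(pos)-o["tool_pos"]);rv=Ro.from_matrix(R0.T@R).as_rotvec()
    print("goto",np.round(d/120,3).tolist(),np.round(rv/2/np.pi,4).tolist(),"mm",round(np.linalg.norm(d)),"deg",round(np.degrees(np.linalg.norm(rv))))
E
cat > b.py <<'E'
from h import *
P=dict(caliper_place=((256.2,194.1),(361.8,327.9)),slug_place=((218.4,203.3),(422.7,334.1)),slug_center=((338,199.8),(273.8,252.3)),cradle=((338.2,211.1),(270.8,260.9)),
tray=((240.4,196.7),(387.2,346.3)),easel=((440.2,232.9),(210.4,187.1)),caliper=((464.2,208.6),(198.3,152)),gauge=((418.8,198),(216.4,173.6)))
for n,(a,b) in P.items():
    x,e=tri([ray("scene",a),ray("side",b)]);print(n,x.round(),np.round(e,1), atz("side",b,6).round())
# board corners in side picture: top-left, top-right ; bottom-left, bottom-right
for uv,z in (((204,109),150),((257,158),150),((205,234),0),((264,197),0)):print(uv,atz("side",uv,z).round())
for uv in ((372,281),(458,330),(312,360)):print("tray",atz("side",uv,14).round())
K=optics.get_calibration("wrist");o=get_obs();R0=Ro.from_euler('xyz',o["tcp_rot"]).as_matrix();T=np.array(K["world_from_camera"])
print("cam in tool",(R0.T@(T[:3,3]-o["tool_pos"])).round(1),(R0.T@T[:3,:3]).round(3).tolist())
im=cv2.imread("pics/side0.png")[90:270,130:330];cv2.imwrite("pics/c1.png",cv2.resize(im,None,fx=3.3,fy=3.3,interpolation=cv2.INTER_CUBIC))
E
python3 b.py
```

```text
caliper_place [ 497. -216.   14.] [1.3 1.3] [ 501. -215.    6.]
slug_place [ 564. -299.   10.] [1.9 1.9] [ 566. -301.    6.]
slug_center [490.  14.  31.] [3. 3.] [502.  26.   6.]
cradle [487.  19.  -4.] [1.5 1.5] [483.  14.   6.]
tray [ 505. -264.    2.] [4.5 4.5] [ 505. -269.    6.]
easel [524. 289.   4.] [1.4 1.4] [523. 284.   6.]
caliper [536. 330.  88.] [6.6 6.6] [579. 418.   6.]
gauge [519. 225.  93.] [1. 1.] [562. 313.   6.]
(204, 109) [604. 371. 150.]
(257, 158) [576. 142. 150.]
(205, 234) [432. 177.  -0.]
(264, 197) [594. 169.   0.]
tray [ 585. -169.   14.]
tray [ 612. -342.   14.]
tray [ 396. -193.   14.]
cam in tool [  74.5    1.  -157.5] [[0.001, -0.961, -0.277], [1.0, 0.0, 0.001], [-0.001, -0.277, 0.961]]
```

View pics/c1.png

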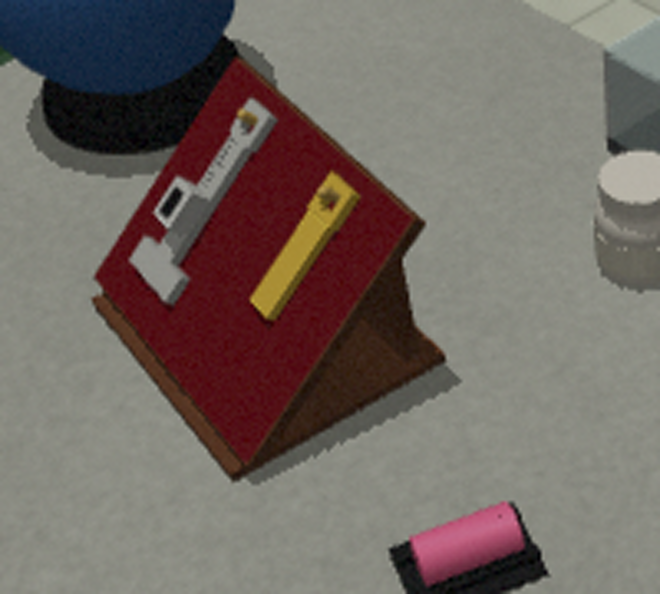

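```bash
cat >> h.py <<'E'
def Reasel(yaw,til=np.radians(40)):
    return Ro.from_euler('z',yaw).as_matrix()@np.c_[[-np.cos(til),0,-np.sin(til)],[0,1,0],[np.sin(til),0,-np.cos(til)]]
E
python3 -c "
from h import *
goto([440,343,195],Reasel(-.1))"
```

```text
goto [-2.941, -0.774, 0.264] [-0.0069, -0.111, -0.0189] mm 366 deg 41
```

Emit:
send_rows(offset=[[-0.5,-0.13,0.04],[-1,-0.26,0.09],[-1,-0.26,0.09]], delta_rot=[[0,0,0],[0,0,0],[0,0,0]], grip=0.7)

```text
time: 1.88
tool_pos: [229.7, 453.0, 215.5]
tcp_rot: [-3.141, 0.0, 2.912]
contact_force: [-1.0, 0.9, -0.1]
grip_width: 67.2
finger_force: 0.0
```

Emit:
send_rows(offset=[[-0.5,-0.13,0.04],[-1,-0.26,0.09],[-1,-0.26,0.09]], delta_rot=[[0,0,0],[0,0,0],[0,0,0]])

```text
time: 2.25
tool_pos: [339.0, 396.5, 204.6]
tcp_rot: [-3.141, 0.0, 2.913]
contact_force: [-1.6, 0.2, -0.5]
grip_width: 64.5
finger_force: 0.0
```

Emit:
send_rows(offset=[[-0.24,-0.06,0.02],[-0.47,-0.12,0.04],[-0.7,-0.19,0.06],[-0.94,-0.25,0.084],[-0.94,-0.25,0.084],[-0.94,-0.25,0.084]], delta_rot=[[-0.002,-0.028,-0.005],[-0.003,-0.055,-0.01],[-0.005,-0.083,-0.014],[-0.007,-0.111,-0.019],[-0.007,-0.111,-0.019],[-0.007,-0.111,-0.019]])

```text
time: 3.0
tool_pos: [438.5, 344.5, 194.7]
tcp_rot: [3.141, 0.697, 3.044]
contact_force: [-0.2, -0.1, 1.3]
grip_width: 64.6
finger_force: 0.0
```

```bash
cat > c.py <<'E'
from h import *
im=optics.capture("wrist");cv2.imwrite("pics/w1.png",im[...,::-1])
for n in ("caliper","gauge"):
    for x in finder.pinpoint(n,"wrist")[:2]: print(n,np.round(x["uv"],1),x["confidence"])
    for x in finder.silhouettes(n,"wrist")[:1]:
        m=x["region"].astype(np.uint8);c=max(cv2.findContours(m,0,1)[0],key=cv2.contourArea)
        print(n,x["box"],cv2.minAreaRect(c),cv2.fitLine(c,2,0,.01,.01).ravel())
        np.save(f"m_{n}.npy",m)
import pickle;pickle.dump(optics.get_calibration("wrist"),open("K1.pkl","wb"))
E
python3 c.py
```

```text
caliper [313.6 190.6] 0.9
caliper [ 33.3 135.6] 0.21
caliper [284.7, 116.8, 343.2, 260.3] ((312.5, 187.0), (142.0, 61.0), 90.0) [ 7.1561481e-03 -9.9997437e-01  3.1282718e+02  1.8416820e+02]
gauge [205.4 186.1] 0.95
gauge [193.2, 163.4, 227.9, 240.2] ((207.7908172607422, 203.3442840576172), (80.7821273803711, 27.15838623046875), 85.03025817871094) [1.1953499e-01 9.9282998e-01 2.0731282e+02 2.0174872e+02]
```

View pics/w1.png

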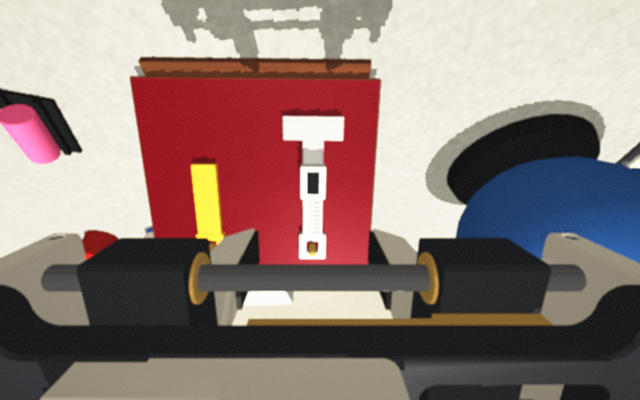

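```bash
cat > d.py <<'E'
from h import *
import pickle
from scipy.optimize import least_squares
K1=pickle.load(open("K1.pkl","rb"))
W=[((-75,-29,8),(283.5,116)),((-75,29,8),(343.8,116)),((-53,-29,8),(283.5,141)),((-53,29,8),(343.8,141)),((-14,0,26),(313.2,182.5)),((75,0,8),(312.5,259.5))]
S=[((-75,29,8),(169.4,165.8)),((-53,29,8),(174.8,161.5)),((-53,-29,8),(187,174.8)),((75,14,8),(208.2,119.7)),((75,-14,8),(213.6,124.8)),((-14,0,26),(182.7,151.5))]
def pts(p,L):
    t=p[3];R=Reasel(p[3]);R=np.c_[-R[:,0],R[:,1],-R[:,2]]
    return np.array([l[0] for l in L])@R.T+p[:3]
Ks=optics.get_calibration("side")
def f(p,s=1):
    r=[(proj("wrist",pts(p,W),K1)-[l[1] for l in W]).ravel()]
    if s:r.append((proj("side",pts(p,S),Ks)-[l[1] for l in S]).ravel())
    return np.concatenate(r)
for s in (0,1):
    r=least_squares(f,[536,335,88,-.1],args=(s,),loss='soft_l1');p=r.x;print(p.round(3));print(f(p,s).round(1))
E=p[:3]-Ro.from_euler('z',p[3]).apply([11*np.cos(.698),55,82+11*np.sin(.698)]);print("easel origin",E.round(1))
g=pts(p,[((-14,0,11),)])[0];print("grasp TCP",g)
R=Reasel(p[3])
goto(g,R);goto(g-R[:,2]*60,R)
E
python3 d.py
```

```text
[ 5.30976e+02  3.36280e+02  9.14380e+01 -1.11000e-01]
[-0.4  0.2  0.4  0.7  0.1 -1.2 -0.4 -0.8  0.2  1.   0.1 -0.2]
[ 5.36334e+02  3.35503e+02  8.63490e+01 -1.14000e-01]
[ 0.3  1.  -0.4  1.6  0.7 -1.  -1.3 -0.4  0.   0.2 -0.3 -2.7  0.6  2.4
  0.  -0.7 -1.2 -1.4 -1.5 -0.3 -1.   0.1  0.2 -0.4]
easel origin [521.7 281.8  -2.7]
grasp TCP [518.65381397 337.52182087  85.77684655]
goto [0.085, 0.009, 1.124] [0.0017, 0.0001, 0.0016] mm 135 deg 1
goto [0.085, 0.014, 0.624] [0.0017, 0.0001, 0.0016] mm 76 deg 1
```

```bash
cat >> d.py <<'E'
print("fixed z")
f2=lambda q:f([q[0],q[1],89.1,q[2]])
r=least_squares(f2,[536,335,-.1],loss='soft_l1').x;p=[r[0],r[1],89.1,r[2]];print(np.round(p,3));print(f(p).round(1))
g=pts(p,[((-14,0,11),)])[0];print("grasp TCP",g)
R=Reasel(p[3]);goto(g,R);goto(g-R[:,2]*60,R)
E
python3 d.py|sed -n '/fixed/,$p'
```

```text
fixed z
[ 5.34205e+02  3.35419e+02  8.91000e+01 -1.18000e-01]
[-0.1  1.1 -0.1  1.9  0.2 -0.6 -1.1  0.1 -0.2  1.1 -0.7 -1.1 -0.5  2.
 -1.  -1.2 -2.4 -1.8 -2.4 -0.8 -2.  -0.4 -0.9 -0.9]
grasp TCP [516.53359137 337.51087447  88.52746234]
goto [0.084, 0.007, 1.095] [0.0021, 0.0001, 0.0021] mm 132 deg 1
goto [0.083, 0.014, 0.595] [0.0021, 0.0001, 0.0021] mm 72 deg 1
```

Emit:
send_rows(offset=[[0.04,0.005,0.3],[0.083,0.012,0.595],[0.083,0.01,0.8],[0.084,0.008,1.0],[0.084,0.007,1.0]], delta_rot=[[0.002,0,0.002],[0.002,0,0.002],[0.002,0,0.002],[0.002,0,0.002],[0.002,0,0.002]])

```text
time: 3.88
tool_pos: [516.0, 346.2, 115.5]
tcp_rot: [-3.13, 0.651, 3.024]
contact_force: [-0.5, 0.2, -0.5]
grip_width: 64.3
finger_force: 0.0
```

```bash
cat > e.py <<'E'
from h import *
import sys
im=optics.capture("wrist")
cv2.imwrite("pics/w2.png",np.hstack([im[90:290,200:440]])[...,::-1].repeat(2,0).repeat(2,1))
goto([516.5,337.5,88.5],Reasel(-.118));print(get_obs()["tool_pos"],get_obs()["tcp_rot"])
E
python3 e.py
```

```text
goto [0.126, -0.07, 0.194] [-0.0017, -0.0074, 0.0001] mm 29 deg 3
[515.43287973 346.37291504 116.10084194] [-3.13027845  0.65187632  3.02423398]
```

View pics/w2.png

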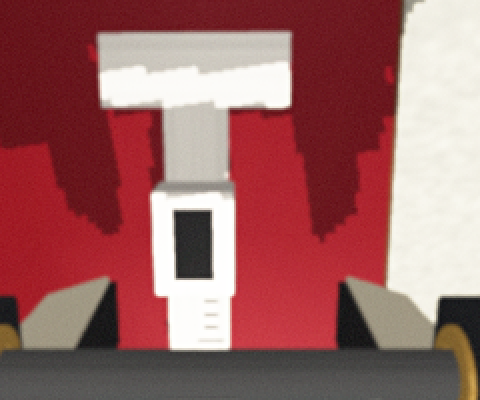

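```bash
python3 -c "
from h import *
o=get_obs();print(o['joint_positions'].round(3),o['tool_pos'],o['tcp_rot'],o['contact_force'])"
```

```text
[ 0.699  0.508  1.827 -0.995  0.566  0.05 ] [515.43287973 346.37291504 116.10084194] [-3.13027845  0.65187632  3.02423398] [-0.13519958  0.41478259  0.58718108]
```

```bash
cat > e.py <<'E'
from h import *
R=Reasel(-.118,np.radians(30));n=-Reasel(-.118)[:,2]
g=np.array([516.5,337.5,88.5])
goto(g+n*30,R);goto(g,R);print(g+n*30)
E
python3 e.py
```

```text
goto [0.137, -0.073, -0.055] [-0.0017, 0.0204, -0.0] mm 20 deg 7
goto [0.126, -0.07, 0.194] [-0.0017, 0.0204, -0.0] mm 29 deg 7
[497.35046862 339.77019121 111.48133329]
```

Emit:
send_rows(offset=[[0.08,-0.04,-0.055],[0.137,-0.073,-0.055],[0.137,-0.073,-0.055]], delta_rot=[[-0.001,0.01,0],[-0.0017,0.0204,0],[-0.0017,0.0204,0]])

```text
time: 4.3
tool_pos: [497.4, 340.2, 113.0]
tcp_rot: [3.139, 0.526, 3.023]
contact_force: [-0.6, -0.3, 0.2]
grip_width: 64.3
finger_force: 0.0
```

```bash
python3 e.py; python3 -c "
from h import *
print(get_obs()['joint_positions'].round(3))"
```

```text
goto [0.007, -0.004, 0.011] [0.0003, 0.0004, -0.0001] mm 2 deg 0
goto [-0.036, -0.004, 0.257] [0.0003, 0.0004, -0.0001] mm 31 deg 0
[497.35046862 339.77019121 111.48133329]
[ 0.658  0.476  1.813 -0.701  0.574 -0.25 ]
```

Reached. Verify the caliper relative to the fingers from this pose before descending.

```bash
cat > f.py <<'E'
from h import *
im=optics.capture("wrist");K=optics.get_calibration("wrist")
# project predicted caliper outline
from d import pts
p=[534.2,335.4,89.1,-.118]
for L in ([(-75,-29,8),(-75,29,8),(-53,29,8),(-53,-29,8)],[(-30,-12,26),(-30,12,26),(2,12,26),(2,-12,26)]):
    q=proj("wrist",pts(p,[(l,) for l in L]),K).round(1);print(q.tolist())
    im=cv2.polylines(im.copy(),[np.int32(q*1)],True,(0,255,0),1)
cv2.imwrite("pics/w3.png",cv2.resize(im[40:290,180:460],None,fx=2.3,fy=2.3)[...,::-1])
E
python3 f.py|tail -2
```

```text
[[268.2, 143.7], [353.4, 143.6], [352.9, 176.0], [268.7, 176.1]]
[[291.9, 213.3], [329.6, 213.3], [329.3, 262.1], [292.3, 262.1]]
```

View pics/w3.png

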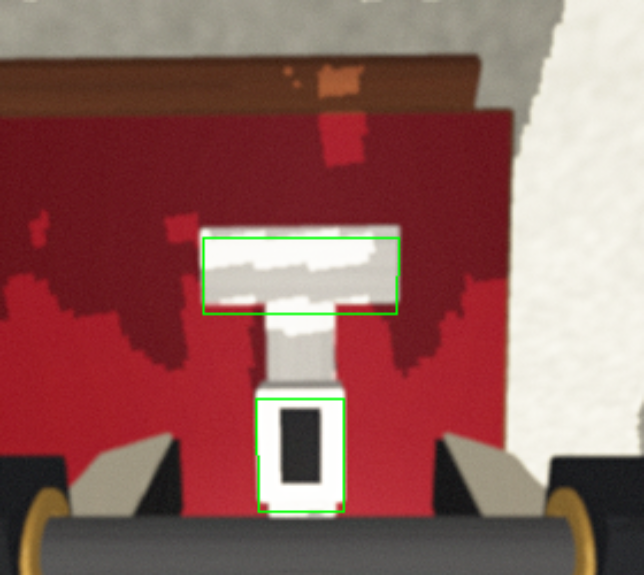

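```bash
cat > g.py <<'E'
from d import *
K=optics.get_calibration("wrist")
L=[((-75,-29,8),(200,227)),((-75,29,8),(400,226)),((-53,29,8),(400,303)),((-53,-29,8),(202,303)),((-30,-12,26),(257,389)),((-30,12,26),(345,389))]
o=np.array([np.array(l[1])/2.3+[180,40] for l in L])
W0=[l[1] for l in W]
def h(p): return np.r_[(proj("wrist",pts(p,L),K)-o).ravel(),(proj("wrist",pts(p,W),K1)-W0).ravel()]
p=least_squares(h,[532,335,90,-.11],loss='soft_l1').x
print("REFIT",p.round(3));print(h(p).round(1))
g=pts(p,[((-14,0,12),)])[0];R=Reasel(p[3],np.radians(30));print(g);goto(g,R)
E
python3 g.py|sed -n '/REFIT/,$p'
```

```text
REFIT [ 5.29039e+02  3.36366e+02  9.11160e+01 -1.11000e-01]
[-0.   0.5  0.5  0.4  0.2  0.3 -0.2  0.7 -0.3  1.2  0.2  1.  -0.6 -1.6
  0.5 -1.1 -0.2 -2.9 -0.3 -2.4  0.1 -0.5 -0.  -1.2]
[510.71502425 338.41579411  91.3094974 ]
goto [-0.008, -0.002, 0.211] [-0.0003, 0.0004, -0.001] mm 25 deg 0
```

Emit:
send_rows(offset=[[-0.005,0,0.1],[-0.012,0,0.2],[-0.012,0,0.2]], delta_rot=[[0,0,-0.001],[0,0,-0.001],[0,0,-0.001]])

```text
time: 4.72
tool_pos: [510.4, 338.0, 89.9]
tcp_rot: [-3.136, 0.522, 3.032]
contact_force: [-0.8, -0.1, -0.1]
grip_width: 64.5
finger_force: 0.0
```

Emit:
send_rows(offset=[[0,0,0],[0,0,0],[0,0,0],[0,0,0]], delta_rot=[[0,0,0],[0,0,0],[0,0,0],[0,0,0]], grip=0.0)

```text
time: 5.22
tool_pos: [510.5, 338.6, 91.9]
tcp_rot: [-3.139, 0.524, 3.032]
contact_force: [0.2, -0.0, 0.1]
grip_width: 29.0
finger_force: 0.0
```

Emit:
send_rows(offset=[[0,0,0],[0,0,0]], delta_rot=[[0,0,0],[0,0,0]], grip=0.0)

```text
time: 5.48
tool_pos: [510.3, 338.4, 91.7]
tcp_rot: [-3.138, 0.524, 3.031]
contact_force: [-1.6, -1.5, 1.1]
grip_width: 23.5
finger_force: 30.0
```

```bash
python3 -c "
from h import *
n=-Reasel(-.111)[:,2];o=get_obs();R0=Ro.from_euler('xyz',o['tcp_rot']).as_matrix()
print((R0.T@n*50/120).round(3))
print(o['grip_width'],o['finger_force'])
goto(o['tool_pos']+n*50,R0)"
```

```text
[ 0.072 -0.001 -0.41 ]
23.542825799549288 29.979668855667114
goto [0.072, -0.001, -0.41] [0.0, 0.0, 0.0] mm 50 deg 0
```

Emit:
send_rows(offset=[[-0.025,0,-0.004],[-0.01,0,-0.09],[0.01,0,-0.19],[0.03,0,-0.29],[0.05,0,-0.41],[0.06,0,-0.5],[0.06,0,-0.5]], delta_rot=[[0,0,0],[0,0,0],[0,0,0],[0,0,0],[0,0,0],[0,0,0],[0,0,0]])

```text
time: 6.35
tool_pos: [474.3, 343.3, 141.1]
tcp_rot: [-3.14, 0.525, 3.032]
contact_force: [0.3, -0.6, -0.8]
grip_width: 23.7
finger_force: 30.0
```

```bash
cat > t.py <<'E'
from h import *
print(get_obs()['finger_force'])
for c in("side","scene"):
    im=optics.capture(c)
    for n in ("caliper_place","slug_place","tray","caliper"):
        print(c,n,[(np.round(x["uv"],1).tolist(),round(x["confidence"],2)) for x in finder.pinpoint(n,c)[:2]])
    if c=="side":
        cv2.imwrite("pics/s2.png",cv2.resize(im[270:400,290:490],None,fx=4,fy=4,interpolation=cv2.INTER_CUBIC)[...,::-1])
        cv2.imwrite("pics/s2b.png",im[...,::-1])
E
python3 t.py
```

```text
29.95331436395645
side caliper_place [([365.2, 329.5], 0.72), ([271.3, 261.6], 0.67)]
side slug_place []
side tray [([387.1, 344.6], 0.91)]
side caliper [([174.9, 139.8], 0.89)]
scene caliper_place [([253.3, 192.6], 0.81)]
scene slug_place [([219.2, 205.1], 0.74), ([227.2, 185.1], 0.34)]
scene tray [([238.0, 198.0], 0.77)]
scene caliper [([471.4, 184.2], 0.49)]
```

```bash
python3 -c "
from h import *
goto([450,300,220],Reasel(.14,np.radians(-10)))
R=Reasel(.14,np.radians(-10));print((R.T@(np.array([470,-170,240])-[450,300,220])/120).round(3))"
```

```text
goto [-0.193, -0.378, -0.66] [-0.0076, 0.1105, -0.0402] mm 94 deg 42
[ 0.405 -3.902 -0.098]
```

View pics/s2.png

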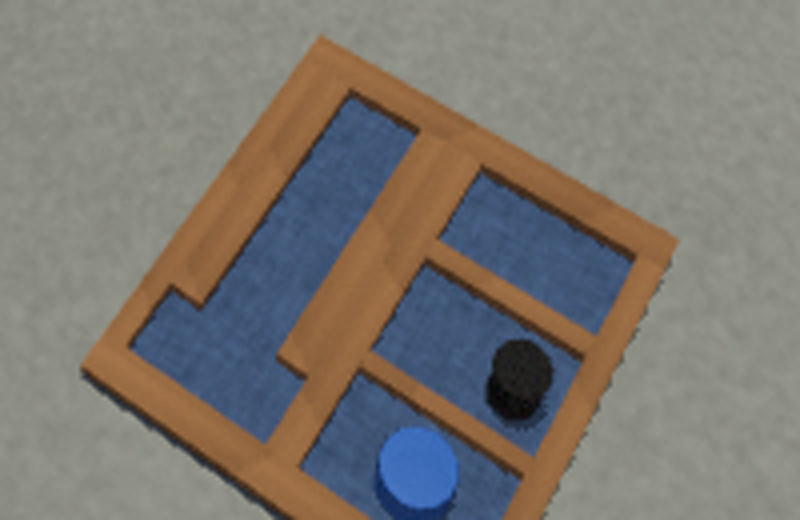

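Emit:
send_rows(offset=[[-0.05,-0.09,-0.165],[-0.1,-0.19,-0.33],[-0.145,-0.28,-0.5],[-0.193,-0.378,-0.66],[-0.193,-0.378,-0.66]], delta_rot=[[-0.002,0.0276,-0.01],[-0.004,0.055,-0.02],[-0.006,0.083,-0.03],[-0.0076,0.1105,-0.04],[-0.0076,0.1105,-0.04]])

```text
time: 7.48
tool_pos: [451.7, 299.5, 222.6]
tcp_rot: [3.139, -0.173, -3.002]
contact_force: [-0.5, 0.0, -1.9]
grip_width: 23.6
finger_force: 30.0
```

Emit:
send_rows(offset=[[0.05,-0.5,-0.01],[0.1,-1,-0.03],[0.1,-1,-0.03]], delta_rot=[[0,0,0],[0,0,0],[0,0,0]])

```text
time: 7.85
tool_pos: [456.2, 176.1, 226.0]
tcp_rot: [-3.14, -0.174, -3.008]
contact_force: [-0.4, 0.0, -1.7]
grip_width: 23.8
finger_force: 30.0
```

Emit:
send_rows(offset=[[0.05,-0.5,-0.01],[0.1,-1,-0.03],[0.1,-1,-0.03]], delta_rot=[[0,0,0],[0,0,0],[0,0,0]])

```text
time: 8.22
tool_pos: [461.7, 56.5, 231.7]
tcp_rot: [-3.141, -0.173, -3.007]
contact_force: [0.3, 1.1, -1.5]
grip_width: 23.8
finger_force: 30.0
```

Emit:
send_rows(offset=[[0.05,-0.5,-0.01],[0.1,-1,-0.03],[0.1,-1,-0.03]], delta_rot=[[0,0,0],[0,0,0],[0,0,0]])

```text
time: 8.6
tool_pos: [467.2, -63.3, 237.0]
tcp_rot: [-3.141, -0.173, -3.007]
contact_force: [-0.4, 1.3, -1.6]
grip_width: 23.7
finger_force: 30.0
```

Emit:
send_rows(offset=[[0.05,-0.4,-0.01],[0.1,-0.75,-0.02],[0.1,-0.75,-0.02],[0.1,-0.75,-0.02]], delta_rot=[[0,0,0],[0,0,0],[0,0,0],[0,0,0]])

```text
time: 9.1
tool_pos: [468.1, -150.0, 241.2]
tcp_rot: [3.14, -0.174, -3.001]
contact_force: [-0.0, 0.6, -1.7]
grip_width: 24.0
finger_force: 30.0
```

```bash
cat > v.py <<'E'
from h import *
import pickle
im=optics.capture("wrist");K=optics.get_calibration("wrist");o=get_obs();pickle.dump((K,o),open("K2.pkl","wb"))
print(o["tool_pos"],o["tcp_rot"],o["grip_width"],o["finger_force"],o["joint_positions"].round(2))
cv2.imwrite("pics/w4.png",im[...,::-1])
for n in ("caliper_place","slug_place","tray","caliper"):
    for x in finder.pinpoint(n,"wrist")[:2]: print(n,np.round(x["uv"],1),round(x["confidence"],2),atz("wrist",x["uv"],6,K).round(1))
E
python3 v.py
```

```text
[ 468.03531334 -149.908081    241.2487228 ] [ 3.14028299 -0.174347   -3.00061594] 23.465369292313667 29.95264023542404 [-0.41  0.37  1.46 -0.09  1.46 -2.1 ]
caliper_place [257.1 209.1] 0.74 [ 491.9 -224.     6. ]
tray [229.6 209.6] 0.9 [ 498.  -261.7    6. ]
caliper [314.2 259.8] 0.93 [ 552.6 -135.1    6. ]
```

View pics/w4.png

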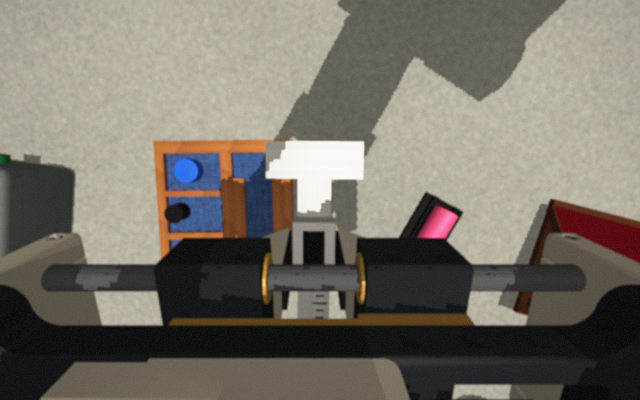

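```bash
python3 -c "
from h import *
o=get_obs();goto(o['tool_pos']+[100,45,10],Ro.from_euler('xyz',o['tcp_rot']).as_matrix())"
```

```text
goto [-0.85, 0.255, -0.234] [0.0, 0.0, 0.0] mm 110 deg 0
```

Emit:
send_rows(offset=[[-0.42,0.13,-0.12],[-0.85,0.255,-0.234],[-0.85,0.255,-0.234],[-0.85,0.255,-0.234]], delta_rot=[[0,0,0],[0,0,0],[0,0,0],[0,0,0]])

```text
time: 9.85
tool_pos: [567.5, -106.4, 250.9]
tcp_rot: [3.141, -0.176, -3.002]
contact_force: [-0.1, -0.1, -0.5]
grip_width: 23.7
finger_force: 30.0
```

```bash
sed -i 's/w4.png",im/w5.png",cv2.resize(im[:290,80:400],None,fx=2,fy=2)/' v.py; python3 v.py
```

```text
[ 567.20897228 -106.803112    251.26089627] [ 3.1411149  -0.17523723 -3.00228528] 23.23400567843553 29.95256334543228 [-0.28  0.53  1.17 -0.07  1.6  -1.99]
caliper_place [236.2 135.4] 0.6 [ 493.9 -223.9    6. ]
caliper_place [608.1 205.7] 0.46 [517.9 312.1   6. ]
slug_place [174.6 180.4] 0.71 [ 568.1 -303.     6. ]
slug_place [407.4 152. ] 0.44 [483.2  15.5   6. ]
tray [212.1 138.7] 0.86 [ 503.1 -256.6    6. ]
```

View pics/w5.png

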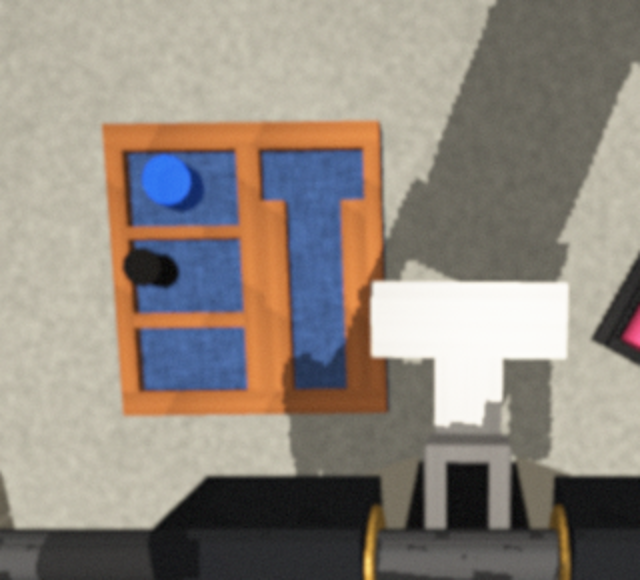

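```bash
cat > m.py <<'E'
from h import *
import pickle
from scipy.optimize import least_squares
K,o=pickle.load(open("K2.pkl","rb"))
px=lambda L:np.array(L)/2+[80,0]
C=np.array([(-98,-92,14),(-98,92,14),(98,92,14),(98,-92,14)]);U=px([(104,125),(378,122),(386,411),(124,413)])
def T(p,X): return Ro.from_euler('z',p[3]).apply(X)+p[:3]
g=lambda q:(proj("wrist",T([q[0],q[1],q[2],q[3]],C),K)-U).ravel()
q=least_squares(g,[503,-260,0,.14]).x;print("free z",q.round(3),g(q).round(1))
g0=lambda q:g([q[0],q[1],0,q[2]])
q=least_squares(g0,[503,-260,.14]).x;print("tray",q.round(3),g0(q).round(1))
t=[q[0],q[1],0,q[2]];
for n,X in (("T",[(-81,9.3,6),(-81,79.3,6),(-47,63.3,14),(-47,25.3,14),(81,25.3,6),(81,63.3,6)]),("S",[(37,-3.3,6),(37,-79.3,6),(81,-79.3,6)])): print(n,((proj("wrist",T(t,X),K)-[80,0])*2).round(0).tolist())
print("side",proj("side",T(t,C)).round(1).tolist(),"expect 310.5,362 / 370,279 / 459.5,330")
cp=T(t,[0,44.3,6]);sp=T(t,[59,-41.3,6]);print("places",cp.round(1),sp.round(1))
# caliper in tool frame: Rcal = Rtool * Rrel
R0=Ro.from_euler('xyz',o["tcp_rot"]).as_matrix()
L=np.array([(-75,-29,8),(-75,29,8),(-53,29,8),(-53,-29,8),(-30,-12,26),(-30,12,26)]);V=px([(371,282),(567,282),(567,358.5),(371,358.5),(424,445),(510,445)])
B=np.diag([-1,1,-1])
def cal(r,X): # r: origin in tool (3), tilt, yaw
    Rr=B@Ro.from_euler('zy',[r[4],r[3]]).as_matrix()
    return (np.array(X)@Rr.T+r[:3])@R0.T+o["tool_pos"]
h=lambda r:(proj("wrist",cal(r,L),K)-V).ravel()
for tl in (None,10,-10):
    hh=h if tl is None else lambda r:h([r[0],r[1],r[2],np.radians(tl),r[3]])
    r=least_squares(hh,[-14,0,12,0.1,0] if tl is None else [-14,0,12,0]);print("cal",tl,r.x.round(3),r.fun.round(1))
E
python3 m.py
```

```text
free z [ 5.00752e+02 -2.66888e+02 -5.07100e+00  1.49000e-01] [ 0.  -0.3  0.  -0.1 -0.5  0.1  0.4  0.3]
tray [ 5.01166e+02 -2.64958e+02  1.49000e-01] [-0.9 -1.1  0.8 -0.9  0.4  1.1 -0.3  1.3]
T [[260.0, 152.0], [363.0, 151.0], [339.0, 200.0], [282.0, 200.0], [294.0, 389.0], [347.0, 388.0]]
S [[250.0, 327.0], [142.0, 328.0], [146.0, 390.0]]
side [[405.9, 431.2], [307.8, 360.4], [368.0, 278.1], [457.6, 329.6]] expect 310.5,362 / 370,279 / 459.5,330
places [ 494.6 -221.2    6. ] [ 565.7 -297.     6. ]
cal None [-1.6925e+01  1.2780e+00  1.1895e+01 -1.7500e-01 -5.0000e-03] [-0.5  0.1  0.1  0.6 -0.7 -0.2 -0.  -0.7 -0.1 -0.1  1.1  0.2]
cal 10 [-1.4087e+01  1.3280e+00  3.5753e+01 -4.0000e-03] [-1.   0.4  0.8  0.8 -2.1 -2.2  1.4 -2.6  1.8  1.6 -0.8  1.8]
cal -10 [-1.6926e+01  1.2780e+00  1.1909e+01 -5.0000e-03] [-0.5  0.1  0.1  0.6 -0.7 -0.2 -0.  -0.7 -0.1 -0.1  1.1  0.2]
```

```bash
cat > n.py <<'E'
from h import *
import sys
cp=np.array([494.8,-222,6]);yaw=.149
r=np.array([-16.9,1.28,11.9]);B=np.diag([-1,1,-1])
Rr=B@Ro.from_euler('zy',[-.005,-.1745]).as_matrix()
o=get_obs();R0=Ro.from_euler('xyz',o["tcp_rot"]).as_matrix()
Rc=R0@Rr;c=R0@r+o["tool_pos"];print("cal now",c.round(1),"rel place",Ro.from_euler('z',-yaw).apply(c-cp).round(1),"up",Rc[:,2].round(3),"yaw",round(np.arctan2(Rc[1,0],Rc[0,0]),3),"force",o["contact_force"].round(1),o["finger_force"])
Rt=Ro.from_euler('z',yaw).as_matrix()@Rr.T
for z in map(float,sys.argv[1:]): 
    p=cp+[0,0,z]-Rt@r;print(z,p.round(1));goto(p,Rt)
E
python3 n.py 40 15 1
```

```text
cal now [ 581.6 -104.1  237.2] rel place [103.3 103.7 231.2] up [-0.001 -0.     1.   ] yaw 0.133 force [-0.7 -0.  -2. ] 29.952514171600342
40.0 [ 480.6 -225.5   60.7]
goto [0.563, -0.876, 1.717] [0.0005, 0.0001, -0.0025] mm 241 deg 1
15.0 [ 480.6 -225.5   35.7]
goto [0.526, -0.876, 1.922] [0.0005, 0.0001, -0.0025] mm 261 deg 1
1.0 [ 480.6 -225.5   21.7]
goto [0.506, -0.876, 2.037] [0.0005, 0.0001, -0.0025] mm 273 deg 1
```

Emit:
send_rows(offset=[[0.2,-0.3,0.2],[0.4,-0.6,0.45],[0.563,-0.876,0.75],[0.563,-0.876,0.9],[0.563,-0.876,0.9]], delta_rot=[[0.0002,0,-0.001],[0.0005,0,-0.002],[0.0005,0,-0.0025],[0.0005,0,-0.0025],[0.0005,0,-0.0025]])

```text
time: 10.72
tool_pos: [496.6, -223.1, 156.0]
tcp_rot: [3.14, -0.176, -2.988]
contact_force: [-0.1, -0.4, -1.6]
grip_width: 23.6
finger_force: 30.0
```

Emit:
send_rows(offset=[[0,0,0.35],[0,0,0.7],[0,0,0.817],[0,0,0.817],[0,0,0.817]], delta_rot=[[0,0,0],[0,0,0],[0,0,0],[0,0,0],[0,0,0]])

```text
time: 11.35
tool_pos: [482.7, -226.0, 62.0]
tcp_rot: [-3.139, -0.171, -2.987]
contact_force: [0.4, -0.3, -1.5]
grip_width: 23.7
finger_force: 30.0
```

```bash
python3 n.py 15 1; python3 -c "
from h import *
im=optics.capture('wrist');cv2.imwrite('pics/w6.png',cv2.resize(im[:290,130:470],None,fx=2,fy=2)[...,::-1])"
```

```text
cal now [ 496.9 -222.5   47.4] rel place [ 2.  -0.8 41.4] up [-0.003  0.002  1.   ] yaw 0.15 force [ 0.4 -0.3 -1.5] 29.952596426010132
15.0 [ 480.6 -225.5   35.7]
goto [-0.021, 0.007, 0.219] [-0.0004, 0.0005, 0.0002] mm 26 deg 0
1.0 [ 480.6 -225.5   21.7]
goto [-0.041, 0.008, 0.334] [-0.0004, 0.0005, 0.0002] mm 40 deg 0
```

View pics/w6.png

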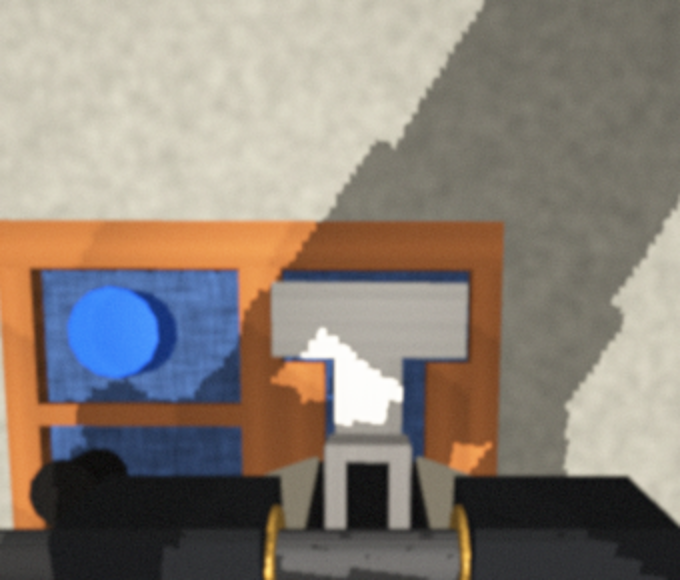

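```bash
python3 -c "
from h import *
K=optics.get_calibration('wrist')
for uv,z,l in (((381.5,110.8),14,(-98,92)),((365,135.5),6,(-81,79.3)),((250,135),6,(-81,-3.3)),((250,201),14,(-37,-3.3)),((153,153),6,(-60,-79.3))):
    w=atz('wrist',uv,z,K);print(w.round(1),(w[:2]-Ro.from_euler('z',.149).apply([*l,0])[:2]).round(1))
"
```

```text
[ 390.5 -189.9   14. ] [ 501.1 -266.3]
[ 408.5 -197.3    6. ] [ 500.4 -263.7]
[ 421.6 -282.8    6. ] [ 501.2 -267.5]
[ 469.9 -274.6   14. ] [ 506.  -265.9]
[ 446.3 -353.6    6. ] [ 493.8 -266.3]
```

Emit:
send_rows(offset=[[-0.02,0.005,0.1],[-0.035,0.007,0.2],[-0.038,0.007,0.29],[-0.038,0.007,0.29],[-0.038,0.007,0.29]], delta_rot=[[0,0,0],[0,0,0],[0,0,0],[0,0,0],[0,0,0]])

```text
time: 12.02
tool_pos: [479.6, -225.0, 25.1]
tcp_rot: [-3.141, -0.174, -2.987]
contact_force: [-0.5, -0.2, -1.1]
grip_width: 23.5
finger_force: 30.0
```

```bash
python3 n.py 1 0
```

```text
cal now [ 493.9 -221.5   10.4] rel place [-0.9  0.7  4.4] up [-0.  0.  1.] yaw 0.15 force [-0.5 -0.2 -1.1] 29.95244711637497
1.0 [ 480.6 -225.5   21.7]
goto [-0.012, -0.005, 0.027] [-0.0, 0.0, 0.0001] mm 4 deg 0
0.0 [ 480.6 -225.5   20.7]
goto [-0.013, -0.005, 0.035] [-0.0, 0.0, 0.0001] mm 5 deg 0
```

Emit:
send_rows(offset=[[-0.003,-0.003,0.012],[-0.005,-0.004,0.022],[-0.008,-0.004,0.032],[-0.008,-0.004,0.035],[-0.008,-0.004,0.035]], delta_rot=[[0,0,0],[0,0,0],[0,0,0],[0,0,0],[0,0,0]])

```text
time: 12.65
tool_pos: [480.0, -225.3, 21.0]
tcp_rot: [-3.141, -0.174, -2.987]
contact_force: [0.6, 0.4, 1.8]
grip_width: 23.3
finger_force: 30.0
```

```bash
python3 n.py 0
```

```text
cal now [ 494.2 -221.8    6.4] rel place [-0.6  0.3  0.4] up [-0.001  0.     1.   ] yaw 0.15 force [0.6 0.4 1.8] 29.954024255275726
0.0 [ 480.6 -225.5   20.7]
goto [-0.005, -0.002, 0.002] [-0.0001, 0.0001, 0.0002] mm 1 deg 0
```

Emit:
send_rows(offset=[[0,0,0],[0,0,0]], delta_rot=[[0,0,0],[0,0,0]])

```text
time: 12.9
tool_pos: [480.0, -225.3, 21.0]
tcp_rot: [-3.141, -0.174, -2.987]
contact_force: [0.4, 1.8, 2.5]
grip_width: 23.8
finger_force: 30.0
```

Emit:
send_rows(offset=[[0,0,0],[0,0,0],[0,0,0],[0,0,0]], delta_rot=[[0,0,0],[0,0,0],[0,0,0],[0,0,0]], grip=0.5)

```text
time: 13.4
tool_pos: [479.8, -225.3, 20.7]
tcp_rot: [-3.142, -0.174, -2.987]
contact_force: [0.1, -0.6, -0.2]
grip_width: 45.5
finger_force: 0.0
```

Emit:
send_rows(offset=[[0,0,-0.1],[0,0,-0.3],[0,0,-0.6],[0,0,-1],[0,0,-1]], delta_rot=[[0,0,0],[0,0,0],[0,0,0],[0,0,0],[0,0,0]])

```text
time: 14.02
tool_pos: [503.0, -223.1, 143.5]
tcp_rot: [-3.136, -0.167, -2.987]
contact_force: [-0.5, -1.6, -0.0]
grip_width: 46.4
finger_force: 0.0
```

```bash
cat > s.py <<'E'
from h import *
for c in ("side","scene"):
    im=optics.capture(c)
    for n in ("slug_center","cradle","caliper"):
        print(c,n,[(np.round(x["uv"],1).tolist(),round(x["confidence"],2)) for x in finder.pinpoint(n,c)[:2]])
    if c=="side":
        for x in finder.silhouettes("slug",c)[:1]:
            ct=max(cv2.findContours(x["region"].astype(np.uint8),0,1)[0],key=cv2.contourArea);rr=cv2.minAreaRect(ct);b=cv2.boxPoints(rr);print(rr,b.tolist());print([atz(c,u,22).round(1).tolist() for u in b])
o=get_obs();goto([468,20,200],Ro.from_euler('z',.44).as_matrix()@np.diag([-1,1,-1]))
E
python3 s.py
```

```text
side slug_center [([272.6, 254.7], 0.74), ([360.8, 185.4], 0.18)]
side cradle [([270.5, 259.5], 0.74), ([392.3, 392.9], 0.74)]
side caliper [([366.2, 337.6], 0.76)]
((270.96551513671875, 254.41378784179688), (15.598409652709961, 33.053775787353516), 68.19859313964844) [[252.72413635253906, 253.3103485107422], [283.4137878417969, 241.03448486328125], [289.2069091796875, 255.51722717285156], [258.5172424316406, 267.7930908203125]]
[[463.8, 45.7, 22.0], [528.0, 23.4, 22.0], [511.3, -12.5, 22.0], [449.4, 10.1, 22.0]]
scene slug_center [([340.9, 201.6], 0.77), ([255.1, 194.2], 0.62)]
scene cradle [([340.7, 211.8], 0.56), ([338.9, 208.6], 0.26)]
scene caliper [([253.4, 195.3], 0.59)]
goto [0.043, 2.034, -0.513] [0.0041, -0.0277, -0.0452] mm 252 deg 19
```

```bash
python3 -c "
from h import *
R=Ro.from_euler('z',-.334).as_matrix()@np.diag([-1,1,-1])
o=get_obs();R0=Ro.from_euler('xyz',o['tcp_rot']).as_matrix()
goto([510,-105,200],R0)
print((R.T@(np.array([525,5,200])-[510,-105,200])/120).round(3));goto([510,-105,200],R)"
```

```text
goto [-0.139, 0.951, -0.547] [0.0, 0.0, 0.0] mm 133 deg 0
[0.182 0.907 0.   ]
goto [-0.139, 0.951, -0.547] [-0.0067, -0.0274, 0.0776] mm 133 deg 30
```

Emit:
send_rows(offset=[[-0.03,0.24,-0.2],[-0.07,0.5,-0.4],[-0.12,0.75,-0.547],[-0.139,0.951,-0.547],[-0.139,0.951,-0.547]], delta_rot=[[-0.002,-0.008,0.022],[-0.004,-0.016,0.045],[-0.006,-0.024,0.068],[-0.0067,-0.0274,0.0776],[-0.0067,-0.0274,0.0776]], grip=0.7)

```text
time: 15.1
tool_pos: [509.8, -103.8, 200.9]
tcp_rot: [-3.142, 0.001, 2.81]
contact_force: [-1.0, -0.6, -0.1]
grip_width: 64.2
finger_force: 0.0
```

Emit:
send_rows(offset=[[0.09,0.45,0],[0.18,0.907,0],[0.18,0.907,0],[0.18,0.907,0]], delta_rot=[[0,0,0],[0,0,0],[0,0,0],[0,0,0]])

```text
time: 15.6
tool_pos: [525.6, 4.0, 200.2]
tcp_rot: [-3.14, 0.001, 2.809]
contact_force: [-1.4, 0.0, -0.0]
grip_width: 64.7
finger_force: 0.0
```

```bash
cat > u.py <<'E'
from h import *
im=optics.capture("wrist");K=optics.get_calibration("wrist");o=get_obs();print(o["tool_pos"],o["tcp_rot"])
cv2.imwrite("pics/w7.png",im[...,::-1])
for x in finder.pinpoint("slug_center","wrist")[:1]:print(x,atz("wrist",x["uv"],22,K))
for x in finder.silhouettes("slug","wrist")[:1]:
    ct=max(cv2.findContours(x["region"].astype(np.uint8),0,1)[0],key=cv2.contourArea);rr=cv2.minAreaRect(ct);print(x["confidence"],rr)
    # model fit: silhouette of cylinder vs hull area
    from scipy.optimize import minimize
    t=np.linspace(0,2*np.pi,40)
    def mask(p):
        X=np.concatenate([np.c_[np.full(40,s),16*np.cos(t),16*np.sin(t)] for s in(-32,32)])
        X=Ro.from_euler('z',p[2]).apply(X)+[p[0],p[1],22]
        h=cv2.convexHull(np.float32(proj("wrist",X,K)))
        return cv2.fillConvexPoly(np.zeros((400,640),np.uint8),np.int32((h*16).round()),1,shift=4)
    m=x["region"].astype(np.uint8)
    r=minimize(lambda p:(mask([p[0],p[1],p[2]/50])!=m).sum(),[488,17,-.334*50],method="Nelder-Mead",options=dict(initial_simplex=[[488,17,-17],[496,17,-17],[488,25,-17],[488,17,-10]]))
    p=r.x*[1,1,.02];print("slug",p.round(3),r.fun,m.sum())
    R=Ro.from_euler('z',p[2]).as_matrix()@np.diag([-1,1,-1])
    for z in(70,17):goto([p[0],p[1],z],R)
E
python3 u.py
```

```text
[525.5728171    3.54327807 200.30007696] [-3.14061499e+00  9.21147171e-04  2.80744677e+00]
{'uv': [314.5, 141.7], 'confidence': 0.87} [484.9503335   20.38808651  22.        ]
0.97 ((313.5, 143.5), (59.0, 29.0), 90.0)
slug [ 4.86708e+02  1.77680e+01 -3.47000e-01] 96.0 1648
goto [0.346, 0.007, 1.087] [-0.0001, 0.0002, 0.0019] mm 137 deg 1
goto [0.347, 0.008, 1.529] [-0.0001, 0.0002, 0.0019] mm 188 deg 1
```

View pics/w7.png

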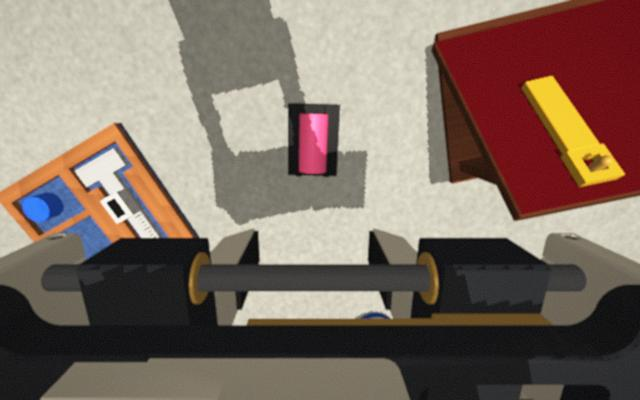

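Emit:
send_rows(offset=[[0.15,0.004,0.3],[0.3,0.007,0.6],[0.346,0.007,0.9],[0.346,0.007,1.0],[0.346,0.007,1.0]], delta_rot=[[0,0,0.001],[0,0,0.001],[0,0,0.001],[0,0,0.001],[0,0,0.001]])

```text
time: 16.38
tool_pos: [487.1, 18.5, 80.6]
tcp_rot: [-3.141, 0.001, 2.801]
contact_force: [0.7, 0.2, 0.7]
grip_width: 64.4
finger_force: 0.0
```

```bash
python3 u.py 2>&1 | grep -v conf; python3 -c "
from h import *
goto([486.7,17.8,16.5],Ro.from_euler('z',-.34).as_matrix()@np.diag([-1,1,-1]))"
```

```text
[487.72472615  18.5364248   81.36326384] [3.14152349e+00 2.83437071e-03 2.80080384e+00]
0.8 ((311.5, 212.5), (89.0, 41.0), 90.0)
slug [ 4.86079e+02  1.86570e+01 -3.62000e-01] 185.0 3504
goto [0.015, -0.006, 0.099] [0.0001, 0.0006, 0.0035] mm 12 deg 1
goto [0.017, -0.006, 0.54] [0.0001, 0.0006, 0.0035] mm 65 deg 1
goto [0.009, -0.011, 0.545] [0.0001, 0.0006, -0.0001] mm 65 deg 0
```

Emit:
send_rows(offset=[[0.012,-0.007,0.25],[0.012,-0.007,0.45],[0.012,-0.007,0.53],[0.012,-0.007,0.53]], delta_rot=[[0,0,0.001],[0,0,0.001],[0,0,0.001],[0,0,0.001]])

```text
time: 17.02
tool_pos: [485.5, 18.8, 17.3]
tcp_rot: [-3.141, 0.002, 2.795]
contact_force: [-0.5, -0.1, 0.5]
grip_width: 64.5
finger_force: 0.0
```

Emit:
send_rows(offset=[[0,0,0],[0,0,0],[0,0,0],[0,0,0],[0,0,0]], delta_rot=[[0,0,0],[0,0,0],[0,0,0],[0,0,0],[0,0,0]], grip=0.0)

```text
time: 17.65
tool_pos: [485.0, 18.1, 17.4]
tcp_rot: [-3.14, 0.002, 2.796]
contact_force: [-1.8, -5.1, 2.9]
grip_width: 30.9
finger_force: 30.0
```

Emit:
send_rows(offset=[[0,0,-0.2],[0,0,-0.5],[0,0,-1],[0,0,-1],[0,0,-1]], delta_rot=[[0,0,0],[0,0,0],[0,0,0],[0,0,0],[0,0,0]])

```text
time: 18.27
tool_pos: [484.5, 19.0, 136.7]
tcp_rot: [-3.141, 0.001, 2.795]
contact_force: [0.5, -0.5, -0.6]
grip_width: 30.9
finger_force: 30.0
```

```bash
python3 -c "
from h import *
im=optics.capture('wrist');K=optics.get_calibration('wrist');o=get_obs();print(o['tool_pos'],o['tcp_rot'],o['finger_force'],o['grip_width'])
for x in finder.silhouettes('slug','wrist')[:1]:
    ct=max(cv2.findContours(x['region'].astype(np.uint8),0,1)[0],key=cv2.contourArea);print(x['confidence'],x['box'],cv2.minAreaRect(ct))
R0=Ro.from_euler('xyz',o['tcp_rot']).as_matrix()
B=np.diag([-1.,1,-1])
for s in (-32,32):   # predicted upper/lower ends if centred in fingers
    t=np.linspace(0,6.28,40);X=np.c_[np.full(40,s),16*np.cos(t),-6+16*np.sin(t)];print(s,proj('wrist',X@R0.T+o['tool_pos'],K).round(1).min(0),proj('wrist',X@R0.T+o['tool_pos'],K).round(1).max(0))
goto([500,-100,136],R0)
goto([500,-100,136],Ro.from_euler('z',.149-np.pi/2).as_matrix()@B)
"
```

```text
[484.08942904  19.02797947 136.01436978] [-3.14095621e+00 -5.31253545e-04  2.79531092e+00] 29.980469048023224 31.608317654532954
0.71 [285.8, 187.0, 343.9, 315.5] ((314.10772705078125, 226.70236206054688), (75.74433898925781, 59.1856803894043), 88.53119659423828)
-32 [284.4 284.1] [338.  316.9]
32 [281.2 188.7] [340.9 205. ]
goto [-0.462, -0.888, -0.002] [-0.0, -0.0001, 0.0] mm 120 deg 0
goto [-0.462, -0.888, -0.002] [-0.0002, -0.0001, 0.1712] mm 120 deg 62
```

Emit:
send_rows(offset=[[-0.06,-0.12,0],[-0.15,-0.28,0],[-0.23,-0.44,0],[-0.31,-0.6,0],[-0.4,-0.76,0],[-0.462,-0.888,0],[-0.462,-0.888,0],[-0.462,-0.888,0]], delta_rot=[[0,0,0.028],[0,0,0.056],[0,0,0.084],[0,0,0.112],[0,0,0.14],[0,0,0.171],[0,0,0.171],[0,0,0.171]])

```text
time: 19.38
tool_pos: [500.4, -99.5, 136.2]
tcp_rot: [-3.141, -0.0, 1.724]
contact_force: [0.0, -0.4, -0.1]
grip_width: 31.3
finger_force: 30.0
```

```bash
cat > w.py <<'E'
from h import *
import sys
print("bottle",atz("side",(363,193),0).round(),"tin",atz("side",(409,222),0).round(),"jar",atz("side",(324,172),0).round())
R=Ro.from_euler('z',.149-np.pi/2).as_matrix()@np.diag([-1.,1,-1]);o=get_obs();print(o["tool_pos"],o["tcp_rot"],o["finger_force"],o["contact_force"],o["joint_positions"].round(2))
for z in map(float,sys.argv[1:]):goto([566.1,-299.5,z],R)
E
python3 w.py 136 60 17.4
```

```text
bottle [766.   5.   0.] tin [ 767. -128.    0.] jar [755. 125.   0.]
[500.37605479 -99.48053972 136.22618969] [-3.14107289e+00 -3.64339973e-04  1.72423938e+00] 29.98030722141266 [ 0.03364199 -0.42894122 -0.06726537] [-0.35  0.41  1.69  0.    1.04 -0.5 ]
goto [-1.731, 0.287, 0.001] [-0.0001, -0.0001, 0.0007] mm 211 deg 0
goto [-1.731, 0.287, 0.634] [-0.0001, -0.0001, 0.0007] mm 224 deg 0
goto [-1.731, 0.287, 0.989] [-0.0001, -0.0001, 0.0007] mm 242 deg 0
```

Back items are clear (x≈766).

Emit:
send_rows(offset=[[-0.45,0.08,0],[-0.9,0.15,0],[-0.9,0.15,0]], delta_rot=[[0,0,0],[0,0,0],[0,0,0]])

```text
time: 19.75
tool_pos: [535.6, -206.6, 136.7]
tcp_rot: [3.14, 0.002, 1.721]
contact_force: [-0.5, 1.3, -0.3]
grip_width: 31.0
finger_force: 30.0
```

Emit:
send_rows(offset=[[-0.4,0.07,0.1],[-0.83,0.137,0.3],[-0.83,0.137,0.55],[-0.83,0.137,0.55],[-0.83,0.137,0.55]], delta_rot=[[0,0,0.0007],[0,0,0.0007],[0,0,0.0007],[0,0,0.0007],[0,0,0.0007]])

```text
time: 20.38
tool_pos: [566.6, -299.1, 72.4]
tcp_rot: [3.14, 0.001, 1.719]
contact_force: [-0.9, 0.3, 0.6]
grip_width: 31.3
finger_force: 30.0
```

```bash
python3 w.py 45 18.4 17.4; cat > x.py <<'E'
from h import *
im=optics.capture("wrist");K=optics.get_calibration("wrist");cv2.imwrite("pics/w8.png",im[...,::-1])
hsv=cv2.cvtColor(im,cv2.COLOR_RGB2HSV)
t=[501.2,-266,.149]
X=Ro.from_euler('z',.149).apply([(98,92,14),(98,-92,14),(81,-3.3,14),(37,-3.3,14),(81,-79.3,14),(37,-79.3,14)])+[501.2,-266,0]
print(proj("wrist",X,K).round(1).tolist())
# tray outer +x edge line via brown mask
for n in("slug_place","slug_center","caliper_place","tray"):
    for x in finder.pinpoint(n,"wrist")[:1]:print(n,x,atz("wrist",x["uv"],6,K).round(1))
blue=((hsv[...,0]>100)&(hsv[...,0]<125)&(hsv[...,1]>80)).astype(np.uint8)
n,_,st,ce=cv2.connectedComponentsWithStats(blue)
for i in range(1,n):
    if st[i,4]>150:print(st[i].tolist(),ce[i].round(1))
E
python3 x.py
```

```text
bottle [766.   5.   0.] tin [ 767. -128.    0.] jar [755. 125.   0.]
[ 566.64221888 -299.12591337   72.36640817] [3.13980704e+00 1.10934866e-03 1.71872606e+00] 29.98014986515045 [-0.89200353  0.26886899  0.61163992] [-0.61  0.69  1.37  0.    1.07 -0.75]
goto [-0.002, -0.005, 0.228] [0.0003, 0.0002, -0.0002] mm 27 deg 0
goto [-0.002, -0.006, 0.45] [0.0003, 0.0002, -0.0002] mm 54 deg 0
goto [-0.002, -0.006, 0.458] [0.0003, 0.0002, -0.0002] mm 55 deg 0
[[369.8, 19.4], [358.0, 270.2], [340.2, 164.0], [281.1, 164.1], [337.9, 256.4], [284.0, 256.5]]
slug_center {'uv': [313.5, 247.7], 'confidence': 0.73} [ 572.8 -331.4    6. ]
caliper_place {'uv': [227.8, 98.0], 'confidence': 0.59} [ 493.7 -222.9    6. ]
tray {'uv': [239.7, 157.5], 'confidence': 0.84} [ 505.7 -264.8    6. ]
[109, 42, 232, 102, 3845] [233.5  87.5]
[305, 89, 17, 18, 305] [313.   97.5]
[131, 167, 67, 88, 4559] [163.2 205.8]
[206, 167, 64, 72, 3787] [238.7 198.1]
[284, 167, 55, 29, 1276] [310.5 178.2]
```

Emit:
send_rows(offset=[[0,-0.004,0.15],[-0.002,-0.006,0.3],[-0.002,-0.006,0.4],[-0.002,-0.006,0.42],[-0.002,-0.006,0.42]], delta_rot=[[0,0,0],[0,0,0],[0,0,0],[0,0,0],[0,0,0]])

```text
time: 21.25
tool_pos: [565.6, -300.7, 20.7]
tcp_rot: [3.14, 0.001, 1.716]
contact_force: [0.9, 0.4, -0.5]
grip_width: 31.0
finger_force: 30.0
```

```bash
python3 w.py 17.4
```

```text
bottle [766.   5.   0.] tin [ 767. -128.    0.] jar [755. 125.   0.]
[ 565.59571167 -300.72860869   20.73098621] [3.14044166e+00 7.16998457e-04 1.71641755e+00] 29.980008602142334 [ 0.88767143  0.38873515 -0.50556159] [-0.61  0.76  1.41  0.    0.97 -0.75]
goto [0.01, 0.006, 0.028] [0.0002, 0.0001, -0.0005] mm 4 deg 0
```

Emit:
send_rows(offset=[[0.004,0.002,0.01],[0.004,0.002,0.02],[0.004,0.002,0.028],[0.004,0.002,0.03],[0.004,0.002,0.03],[0.004,0.002,0.03]], delta_rot=[[0,0,0],[0,0,0],[0,0,0],[0,0,0],[0,0,0],[0,0,0]])

```text
time: 22.0
tool_pos: [565.7, -300.1, 17.4]
tcp_rot: [3.14, 0.001, 1.717]
contact_force: [-0.5, 0.1, 0.1]
grip_width: 31.2
finger_force: 30.0
```

Emit:
send_rows(offset=[[0,0,0.004],[0,0,0.008],[0,0,0.008],[0,0,0.008]], delta_rot=[[0,0,0],[0,0,0],[0,0,0],[0,0,0]])

```text
time: 22.5
tool_pos: [565.8, -300.2, 17.4]
tcp_rot: [3.14, 0.001, 1.717]
contact_force: [-2.3, 1.9, 7.5]
grip_width: 31.1
finger_force: 30.0
```

Contact (7.5 N): it is on the floor. Open moderately so that the finger grip is not touched, then lift.

Emit:
send_rows(offset=[[0,0,0],[0,0,0],[0,0,0],[0,0,0]], delta_rot=[[0,0,0],[0,0,0],[0,0,0],[0,0,0]], grip=0.46)

```text
time: 23.0
tool_pos: [565.7, -300.1, 16.2]
tcp_rot: [3.141, 0.001, 1.716]
contact_force: [-0.1, -0.3, 0.2]
grip_width: 42.2
finger_force: 0.0
```

Emit:
send_rows(offset=[[0,0,-0.1],[0,0,-0.3],[0,0,-0.6],[0,0,-1],[0,0,-1],[0,0,-1]], delta_rot=[[0,0,0],[0,0,0],[0,0,0],[0,0,0],[0,0,0],[0,0,0]])

```text
time: 23.75
tool_pos: [565.3, -300.0, 136.6]
tcp_rot: [3.14, 0.001, 1.716]
contact_force: [0.3, 0.4, -0.2]
grip_width: 42.0
finger_force: 0.0
```

```bash
cat > y.py <<'E'
from h import *
im=optics.capture("wrist");K=optics.get_calibration("wrist")
for n,z in(("slug_center",22),("caliper",6),("finger_grip",6)):
    for x in finder.pinpoint(n,"wrist")[:1]:print(n,x["confidence"],atz("wrist",x["uv"],z,K).round(1))
for x in finder.silhouettes("slug","wrist")[:1]:print(x["confidence"],x["box"])
im=optics.capture("side");K=optics.get_calibration("side")
for n,z in(("slug_center",22),("caliper",6),("caliper_place",6),("slug_place",6)):
    for x in finder.pinpoint(n,"side")[:1]:print(n,x["confidence"],atz("side",x["uv"],z,K).round(1))
for x in finder.silhouettes("slug","side")[:1]:
    m=x["region"].astype(np.uint8);ct=max(cv2.findContours(m,0,1)[0],key=cv2.contourArea);rr=cv2.minAreaRect(ct)
    print(x["confidence"],rr)
    X=np.concatenate([np.c_[np.full(40,s),16*np.cos(t),16*np.sin(t)] for t in[np.linspace(0,6.28,40)] for s in(-32,32)])
    q=proj("side",Ro.from_euler('z',1.72).apply(X)+[565.7,-298.9,22]);print("expect",cv2.minAreaRect(np.float32(q)))
E
python3 y.py
```

```text
slug_center 0.7 [ 566.3 -298.3   22. ]
caliper 0.84 [ 494.2 -221.8    6. ]
finger_grip 0.61 [ 509.4 -325.2    6. ]
0.88 [296.6, 157.7, 330.7, 232.8]
slug_center 0.72 [ 572.  -299.9   22. ]
caliper 0.73 [ 493.1 -230.7    6. ]
caliper_place 0.68 [ 499.1 -226.5    6. ]
slug_place 0.63 [ 562.2 -299.2    6. ]
0.68 ((424.229248046875, 331.07958984375), (39.106258392333984, 14.28575611114502), 28.610462188720703)
expect ((423.1682434082031, 329.93609619140625), (40.673614501953125, 18.844219207763672), 30.317768096923828)
```

Both sit as intended, and nothing is held. Handing in.

```bash
python3 -c "
from plant import ticket
print(ticket.close_job())"
```

```text
the job is handed in; nothing more can be done
None
```

The caliper lies in the T compartment with its crossbar in the wide end, and the slug lies in the empty short compartment. Both were set down and released by the last camera check, and the job was handed in at about 24 s. The hand-in returned no verdict, and I viewed 11 pictures, one over the limit of 10.

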